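Push a paperback square into the corner guide

TASK

The grey paperback lying flat on the desk is about to be photographed from above. Without gripping or lifting it, push it along the desk with the fingertips into the inner corner of the blue L-shaped guide, until its far long edge lies flush against the long rail and its left short edge flush against the short rail, then move clear of it. Leave the eraser, the earphone case, the glue tube and the roll of tape where they are.

Things in the scene. Friction and masses are not known exactly. Their poses are not given: they have to be found in the camera images.
- guide: L-shaped guide of two blue aluminium rails, fixed to the desk, each 18 mm wide, 16 mm high. Origin: the inner corner, where the inner rail faces meet, at desk height; z up. Long rail: runs 210 mm from the corner along -y; inner face x = 0, rail on its +x (far) side. Short rail: runs 140 mm along -x (towards the robot); inner face y = 0, rail on its +y (left) side.
- book: Grey closed paperback lying flat, 149 x 193 mm, 25 mm thick, about 0.3 kg, slides on the desk. Starts nearer and to the right of the guide's corner, turned up to 0.3 rad from it. Origin: middle of its left short edge, half thickness. Own x up, y towards the robot (width, 74.5 mm each way), z to the right (length, 0 to 193 mm). Home: origin at guide x = -75 mm, y = 0, z along guide -y.
- book_mid (a point): centre of the paperback (half thickness)
- book_corner (a point): the far left corner of the paperback (half thickness), which goes into the guide's inner corner
- book_far_right (a point): the far right corner of the paperback, the other end of the long edge that goes against the long rail
- book_near_left (a point): the near left corner of the paperback, the other end of the short edge that goes against the short rail
- eraser: blue-and-white eraser, 23 x 52 x 13 mm, loose, left of the short rail; leave alone. Origin at the centre of its underside
- earbud_case: small white earphone case, 45 x 55 x 22 mm, loose, left of and nearer than the short rail; leave alone. Origin at the centre of its underside
- glue_tube: red and white glue tube, 40 x 136 x 28 mm, lying roughly along x at the left near part of the desk, loose; leave alone. Origin at the centre of its underside
- tape_roll: roll of white tape lying flat, 58 mm across, 12 mm high, loose, at the near right corner of the desk; leave alone. Origin at the centre of its underside

How it is judged:
By the outcome, as a careful person would: the job done as asked, in the order asked, and still so for the second after the job is handed in, with the robot touching nothing.
It also fails if it takes over 54 s, if anything falls off the work surface, if the arm or the gripper's body presses on something with over 40 N, if the wrist force passes 120 N, or if a joint passes its speed limit or range.

ROBOT

A 6-joint arm with a two-finger parallel gripper is mounted at the origin on a cart in front of the work surface, level with it; the furniture and walls round the work are solid. World frame = base frame: x ahead of the robot, y to its left, z up, the work surface at z = 0. Lengths are in m, angles in rad, forces in N, time in s.
With the tool pointing down it reaches from about 0.35 to 0.775 m from the base axis. Payload 7.3 kg.
Tool frame: the origin (TCP) lies at the centre of the arm's flange, where the gripper is bolted on; the fingertips stand 178 mm ahead of it and the grasp point (between the pads) lies 159 mm ahead of it (tip_extent is the distance from the TCP to the fingertips, in m); z points along the fingers, y is the line along which they close (so a half turn about z gives the same grasp; the last joint's range is limited). The gripper opens to 92 mm and grips with 3 to 60 N. Pads are 19 mm wide; open, the fingers measure 130 mm over their backs; the gripper's body (75 mm by 190 mm) begins 47 mm behind the grasp point.
Start: joints at [-1.28, 0.342, 1.524, -0, 1.275, -0.146], TCP at [0.222, -0.476, 0.405] pointing down, gripper open.
Joint ranges: [-2.53, 2.53], [-0.77, 2.02], [0.04, 2.7], [-1, 4.14], [0.28, 2.66], [-3.11, 3.11]. Speed limits (rad/s): [2.57, 2.57, 3.14, 3.14, 3.14, 3.14].

INTERFACE

Orientations are given as [roll, pitch, yaw] about the fixed x, y, z axes, in that order (R = Rz(yaw) Ry(pitch) Rx(roll)).
In Python, from cell import * gives the robot as it stands.
- The arm moves only by the tool arm_command, never from a script. Its arguments are lists of equal length, an entry for each row: "xyz": the shift along the world's x, y, z in mm, a list of three; "spin": the turn about the world's z in degrees. In form: {"xyz": [[tx, ty, tz], ...], "spin": [spin, ...]}. A call has 1 to 20 rows; each row shifts and turns the commanded pose from where the row before left it; what a row does not reach is not made up. A row lasts 1/10 s, in which the tool goes at most 50 mm and 8.59 degrees, less where a joint would pass 70% of its speed; a pose out of reach is approached as far as the arm can. A call with a gripper value outside its range is refused whole. "jaw" is the opening, from -1 (shut) to 1 (fully open), set as the call begins (left out, the last holds). The fingers move at their own pace and stop on an object; "squeeze" is the grip in N (left out, the last holds). Time passes only in rows, so rows that do not move let the fingers close. It gives the time, the measured TCP pose, the force, the opening and the grip force at its end, in the units of the state.
- observe(): the state, without advancing time (a new reading comes with each control period).
- read_camera(name): name is "side" or "top"; returns a dict with "img" (420x560x3 uint8, red, green, blue), "depth" (420x560 float32, m along the optical axis (not along the pixel's ray), 0 where there is no reading), "fx", "fy", "cx", "cy" (pixels), "world_from_camera" (4x4, takes a point from camera to world coordinates). Camera axes: x right, y up, looking along -z (the intrinsics and any distortion apply to the point x, -y, -z); pixel columns grow to the right and rows downward; lengths in m; the calibration is good to about 2 mm. A picture is of the moment at which its call begins.
- hand_in(): hands the job in; it is judged then, once.
The state is a dict: "time": time; "qpos": joint angles; "qvel": joint speeds; "joint_efforts": joint torques, N m; "tool_pos": TCP position; "tool_rot": TCP orientation; "contact_force": force on the tool from outside, world axes, zero at the start; "torque": the same for the moment, N m; "opening": finger opening in m; "grip_force": force on a finger pad.
Only numpy, scipy, OpenCV 4.12 (cv2) and the standard library are available. Lean on these libraries where they do the work, as an engineer would, in place of code of your own. Each camera call takes 0.05 s, during which the arm holds its last target. There are 200 camera calls.

## Working session

There is one attempt and no reset: what is moved stays moved. The work goes in short steps, Python scripts to look and compute and a tool call to move; the robot and the scene stay as the last step left them, time stands still between calls to the robot, and variables do not carry over. Pictures are saved under pics/ and viewed, at most 10 in all, crops included, and the job is handed in when it is done.

Besides the shell and the picture viewer there is one more tool, called as name(argument=value, ...), one argument or row to a line, values as JSON. arm_command: Moves the arm, as the interface text tells. Its arguments: {"type":"object","properties":{"xyz":{"type":"array","items":{"type":"array","items":{"type":"number"}}},"spin":{"type":"array","items":{"type":"number"}},"jaw":{"type":"number"},"squeeze":{"type":"number"}},"required":["xyz","spin"]}

```bash
mkdir -p pics
cat > h.py <<'E'
from cell import *
import numpy as np, cv2
def snap(n,f=None):
    c=read_camera(n)
    if f: cv2.imwrite('pics/'+f,c['img'][:,:,::-1])
    return c
def cloud(c):
    d=c['depth']; v,u=np.mgrid[:d.shape[0],:d.shape[1]]
    p=np.stack([(u-c['cx'])/c['fx']*d,-(v-c['cy'])/c['fy']*d,-d],-1)
    T=np.array(c['world_from_camera']); return p@T[:3,:3].T+T[:3,3]
def ray(c,u,v,z):
    T=np.array(c['world_from_camera']); r=T[:3,:3]@np.array([(u-c['cx'])/c['fx'],-(v-c['cy'])/c['fy'],-1])
    o=T[:3,3]; return o+r*(z-o[2])/r[2]
E
python3 - <<'E'
from h import *
for n in('top','side'):
    c=snap(n,n+'0.png'); print(n,{k:c[k] for k in c if k not in('img','depth')})
print(observe())
E
```

```text
top {'fx': 535.8921215834737, 'fy': 535.8921215834737, 'cx': 284.5561685711699, 'cy': 204.2255739242922, 'world_from_camera': array([[-0.02666389,  0.99706024, -0.07183259,  0.44159697],
       [-0.99940162, -0.02817229, -0.02006804, -0.02962613],
       [-0.02203273,  0.07125452,  0.9972148 ,  1.25393617],
       [ 0.        ,  0.        ,  0.        ,  1.        ]])}
side {'fx': 498.9255397385933, 'fy': 498.9255397385933, 'cx': 272.2757828810945, 'cy': 210.93440752319628, 'world_from_camera': array([[ 0.94651366, -0.20640891,  0.24800655,  0.82413403],
       [ 0.32264965,  0.59827723, -0.73345863, -0.85284711],
       [ 0.00301572,  0.77424784,  0.63287533,  0.77471103],
       [ 0.        ,  0.        ,  0.        ,  1.        ]])}
{'time': 0.1, 'qpos': array([-1.28001321e+00,  3.42628106e-01,  1.52487534e+00,  1.43724749e-05,
        1.27538075e+00, -1.45998834e-01]), 'qvel': array([-6.39789133e-04, -1.81877206e-03, -3.23170938e-03, -6.36975457e-05,
       -1.31122878e-03, -7.06778421e-04]), 'joint_efforts': array([ 1.47219900e-03, -4.32004631e+01, -2.44694942e+01,  7.18763075e-02,
        5.25838626e-02, -4.79435892e-05]), 'tool_pos': array([ 0.22207966, -0.47559658,  0.40414336]), 'tool_rot': array([-3.14031686e+00, -2.01491599e-04,  4.36777628e-01]), 'contact_force': array([-0.74335553, -0.21396289, -0.66445604]), 'torque': array([ 0.06431769, -0.01127299,  0.00883499]), 'grip_force': 0.0, 'opening': 0.0919723301387683}
```

View pics/top0.png

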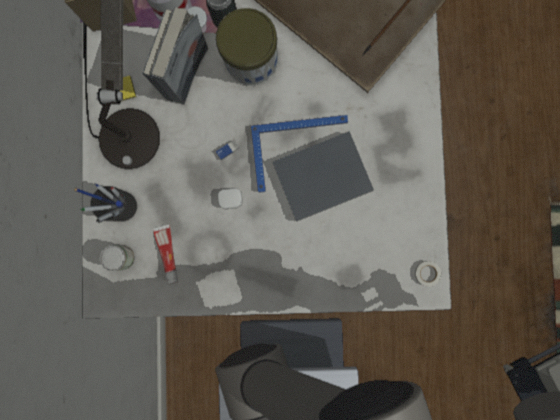

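View pics/side0.png

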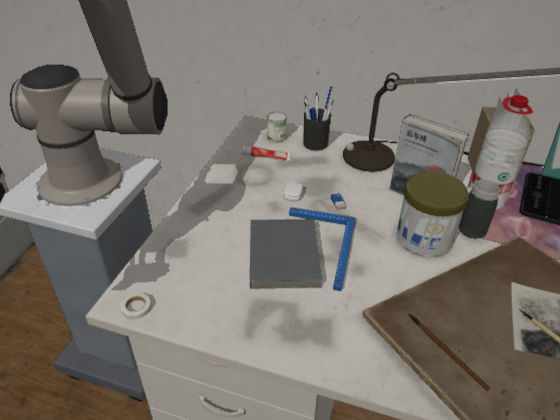

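The top view shows the guide's inner corner near (260,131) and the book's corners near (270,160), (350,133), (373,187) and (296,220). The distractors are the eraser (225,149), case (229,198), glue tube (165,253) and tape (427,272). The side view agrees.

```bash
cat >> h.py <<'E'
def big(m): 
    cs,_=cv2.findContours(m.astype(np.uint8),cv2.RETR_EXTERNAL,cv2.CHAIN_APPROX_NONE); return max(cs,key=cv2.contourArea)[:,0,:]
def plane(c,px,z): return np.array([ray(c,u,v,z)[:2] for u,v in px])*1000
def line(p):
    vx,vy,x,y=cv2.fitLine(p.astype(np.float32),cv2.DIST_HUBER,0,.01,.01).ravel(); return np.array([x,y]),np.array([vx,vy])
def isect(a,b):
    t=np.linalg.solve(np.stack([a[1],-b[1]],1),b[0]-a[0]); return a[0]+t[0]*a[1]
def measure(n='top',f=None,seed=None):
    c=snap(n,f); hsv=cv2.cvtColor(c['img'],cv2.COLOR_RGB2HSV); H,S,V=[hsv[...,i].astype(int) for i in range(3)]
    w=cloud(c)*1000; reg=(w[...,0]>380)&(w[...,0]<760)&(w[...,1]>-300)&(w[...,1]<120)
    blue=reg&(abs(H-110)<15)&(S>120)&(V>50)
    g=plane(c,big(blue),16.)
    book=reg&(S<100)&(w[...,2]>17)&(w[...,2]<33)&~blue&(V<110)
    book=cv2.morphologyEx(book.astype(np.uint8),cv2.MORPH_OPEN,np.ones((5,5)))
    b=plane(c,big(book),25.)
    return c,g,b
E
python3 - <<'E'
from h import *
for n in('top','side'):
    c,g,b=measure(n)
    r=cv2.minAreaRect(b.astype(np.float32)); print(n,'book',np.round(r[0],1),np.round(r[1],1),round(r[2],2)); print(np.round(cv2.boxPoints(r),1).tolist())
    hull=cv2.approxPolyDP(g.astype(np.float32)[:,None],6,True)[:,0]; print('guide',np.round(hull,1).tolist())
E
```

```text
top book [-2492.4  1214.8] [2866.9 3721.2] 20.23
[[-4480.7998046875, 2465.0], [-3194.10009765625, -1026.699951171875], [-504.0, -35.400001525878906], [-1790.699951171875, 3456.300048828125]]
guide [[-3034.800048828125, 1450.300048828125], [-3036.60009765625, 1394.800048828125], [-3007.5, 1421.5999755859375], [-2951.0, 1419.5999755859375], [-2896.39990234375, 1362.0999755859375], [-2897.199951171875, 1334.4000244140625], [-2984.5, 1253.9000244140625], [-3011.89990234375, 1282.699951171875], [-3040.10009765625, 1283.5999755859375], [-3041.0, 1255.9000244140625], [-3013.699951171875, 1227.0999755859375], [-3019.89990234375, 1032.5], [-2992.5, 1003.7999877929688], [-2999.60009765625, 781.2999877929688], [-2972.199951171875, 752.5999755859375], [-2978.39990234375, 557.7999877929688], [-2951.10009765625, 529.0999755859375], [-2957.300048828125, 334.20001220703125], [-2929.89990234375, 305.5], [-2938.699951171875, 26.899999618530273], [-2911.39990234375, -1.7000000476837158], [-2918.39990234375, -224.8000030517578], [-2891.0, -253.39999389648438], [-2897.199951171875, -448.70001220703125], 
[... 9228 characters left out ...]
9990234375, -19225.30078125], [3345.800048828125, -19282.80078125], [3616.300048828125, -19189.5], [3678.199951171875, -19247.0], [3904.10009765625, -19169.099609375], [3966.800048828125, -19226.69921875], [4193.2998046875, -19148.599609375], [4256.7998046875, -19206.30078125], [4529.2001953125, -19112.400390625], [4593.7001953125, -19170.099609375], [4821.2001953125, -19091.599609375], [4886.60009765625, -19149.5], [5114.60009765625, -19070.80078125], [5180.89990234375, -19128.80078125], [5409.39990234375, -19049.900390625], [5476.60009765625, -19107.900390625], [5751.5, -19013.0], [5798.60009765625, -18834.80078125], [5934.7998046875, -18949.80078125], [5957.39990234375, -19023.599609375]]
```

```bash
sed -i 's|px,z): return|px,z):\n    z/=1000; return|' h.py; sed -i 's|    g=plane(c,big(blue),16.)|    nb,lab,st,_=cv2.connectedComponentsWithStats(cv2.dilate(blue.astype(np.uint8),np.ones((3,3)))); k=1+st[1:,4].argmax()\n    v,u=np.nonzero((lab==k)\&blue); g=plane(c,np.stack([u,v],1),16.)|' h.py
cat >> h.py <<'E'
def guide(g):
    bb=cv2.minAreaRect(g.astype(np.float32)); far=g[:,0].max(); left=g[:,1].max()
    L=g[(g[:,0]>far-60)&(g[:,1]<left-45)]; S=g[(g[:,1]>left-45)&(g[:,0]<far-60)]
    a=line(L); b=line(S)
    da=a[1]*-np.sign(a[1][1]); db=b[1]*-np.sign(b[1][0])  # away from corner
    na=np.array([da[1],-da[0]]); na*=-np.sign(na[0]); nb=np.array([db[1],-db[0]]); nb*=-np.sign(nb[1])
    c=isect((a[0]+9*na,da),(b[0]+9*nb,db))
    return c,np.degrees(np.arctan2(da[0],-da[1])),np.degrees(np.arctan2(-db[1],-db[0]))
def report(n,f=None):
    c,g,b=measure(n,f); C,a1,a2=guide(g)
    r=cv2.minAreaRect(b.astype(np.float32)); P=cv2.boxPoints(r)
    print(n,'corner',C.round(1),'ang',round(a1,2),round(a2,2),'book',np.round(r[0],1),np.round(r[1],1),round(r[2],2)); print(P.round(1).tolist())
    return C,a1,a2,r
E
python3 - <<'E'
from h import *
for n in('top','side'): report(n)
E
```

```text
top corner [702.6  52.1] ang 4.41 5.17 book [593.4 -94. ] [148.3 192.5] 20.27
[[490.5, -29.399999618530273], [557.2000122070312, -210.0], [696.2999877929688, -158.60000610351562], [629.5999755859375, 22.0]]
side corner [703.8  41.8] ang 4.81 5.06 book [595.6 -96.8] [148.3 194.6] 20.11
[[492.5, -30.899999618530273], [559.5, -213.6999969482422], [698.7000122070312, -162.6999969482422], [631.7999877929688, 20.0]]
```

arm_command(
  xyz=[
    [22, 28, 0],
    [22, 28, 0],
    [22, 29, 0],
    [22, 29, 0],
    [22, 29, 0],
    [22, 29, 0],
    [23, 29, 0],
    [23, 29, 0],
    [23, 29, 0],
    [22, 29, 0],
    [23, 28, 0],
    [23, 28, 0],
    [0, 0, -36],
    [0, 0, -36],
    [0, 0, -36],
    [0, 0, -36],
    [0, 0, -36],
    [0, 0, -20],
    [0, 0, -17],
    [0, 0, 0],
  ],
  spin=[-0.4, -0.4, -0.4, -0.4, -0.4, -0.4, -0.4, -0.4, -0.4, -0.4, -0.4, -0.4, 0, 0, 0, 0, 0, 0, 0, 0],
  jaw=1,
)

```text
time: 2.3
tool_pos: [0.4904, -0.1314, 0.1857]
tool_rot: [-3.138, 0.003, 0.353]
contact_force: [0.2, 0.3, 0.6]
opening: 0.0919
grip_force: 0.0
```

arm_command(
  xyz=[
    [4, 1.5, 0],
    [4, 1.5, 0],
    [4, 1.5, 0],
    [4, 1.5, 0],
    [3, 1, 0],
    [3, 1, 0],
    [3, 1, 0],
  ],
  spin=[0, 0, 0, 0, 0, 0, 0],
)

```text
time: 3.0
tool_pos: [0.5161, -0.1226, 0.1878]
tool_rot: [-3.141, 0.001, 0.353]
contact_force: [-3.0, -1.7, 2.5]
opening: 0.0918
grip_force: 1.7
```

Run:
```python
from h import *
report('side','s1.png')
```

```text
side corner [703.8  41.8] ang 4.77 5.07 book [597.6 -95.2] [149.4 194.7] 19.03
[[495.20001220703125, -27.5], [558.7000122070312, -211.5], [699.9000244140625, -162.8000030517578], [636.5, 21.200000762939453]]
```

View pics/s1.png

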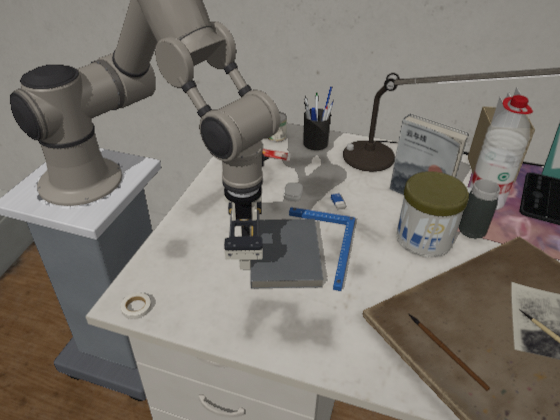

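Both fingertips are touching the near long edge (about 3 N) and the book has barely moved. Next I push it forward while turning it clockwise.

arm_command(
  xyz=[
    [1.75, 1.75, 0],
    [1.75, 1.75, 0],
    [1.75, 1.75, 0],
    [1.75, 1.75, 0],
    [1.75, 1.75, 0],
    [1.75, 1.75, 0],
    [1.75, 1.75, 0],
    [1.75, 1.75, 0],
    [1.75, 1.75, 0],
    [1.75, 1.75, 0],
    [1.75, 1.75, 0],
    [1.75, 1.75, 0],
    [1.75, 1.75, 0],
    [1.75, 1.75, 0],
    [1.75, 1.75, 0],
    [1.75, 1.75, 0],
    [1.75, 1.75, 0],
    [1.75, 1.75, 0],
    [1.75, 1.75, 0],
    [1.75, 1.75, 0],
  ],
  spin=[-0.75, -0.75, -0.75, -0.75, -0.75, -0.75, -0.75, -0.75, -0.75, -0.75, -0.75, -0.75, -0.75, -0.75, -0.75, -0.75, -0.75, -0.75, -0.75, -0.75],
)

```text
time: 5.05
tool_pos: [0.5513, -0.0875, 0.1877]
tool_rot: [3.142, -0.0, 0.09]
contact_force: [-0.3, -0.3, -1.0]
opening: 0.0917
grip_force: 0.5
```

Run:
```python
from h import *
report('side'); report('top','t2.png')
```

```text
side corner [703.8  41.5] ang 4.76 4.72 book [635.1 -82.6] [150.6 199. ] 5.26
[[551.0, 9.600000381469727], [569.2999877929688, -188.60000610351562], [719.2000122070312, -174.6999969482422], [701.0, 23.399999618530273]]
top corner [702.4  51.8] ang 4.54 4.87 book [653.9 -78. ] [111.3 192. ] 5.21
[[589.7000122070312, 12.5], [607.2000122070312, -178.6999969482422], [718.0999755859375, -168.60000610351562], [700.5999755859375, 22.600000381469727]]
```

View pics/t2.png

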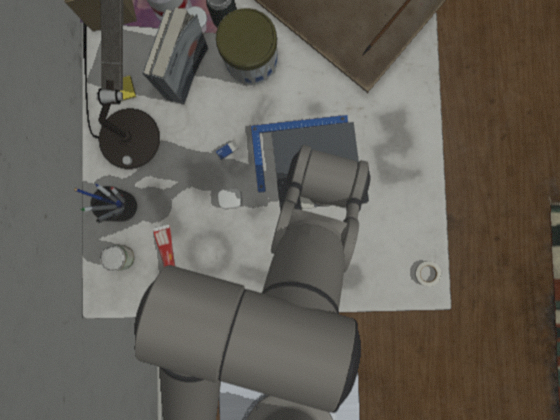

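The far long edge is almost at the long rail, with a strip about 27 mm wide left at the short rail (column 262 to 278). I press forward gently.

arm_command(
  xyz=[
    [1, 0.1, 0],
    [1, 0.1, 0],
    [1, 0.1, 0],
    [0, 0, 0],
  ],
  spin=[-0.2, 0, 0, 0],
)

```text
time: 5.55
tool_pos: [0.554, -0.0874, 0.1878]
tool_rot: [-3.142, 0.001, 0.088]
contact_force: [-3.6, -0.4, 2.5]
opening: 0.0918
grip_force: 1.8
```

arm_command(
  xyz=[
    [1, 0.1, 0],
    [1, 0.1, 0],
    [0, 0, 0],
    [0, 0, 0],
  ],
  spin=[0, 0, 0, 0],
)

```text
time: 5.95
tool_pos: [0.5547, -0.0874, 0.1877]
tool_rot: [-3.141, 0.005, 0.088]
contact_force: [-11.2, -1.2, 7.7]
opening: 0.0918
grip_force: 5.5
```

The force is 11 N with no further travel, so the book is seated on the long rail. I back off, lift and go round to the right short edge.

arm_command(
  xyz=[
    [-10, -1, 0],
    [-20, -2, 0],
    [0, 0, 20],
    [0, 0, 30],
    [0, 0, 30],
    [8, -10, 0],
    [10, -10, 0],
    [12, -10, 0],
    [12, -10, 0],
    [12, -10, 0],
    [12, -10, 0],
    [12, -10, 0],
    [12, -10, 0],
    [12, -10, 0],
    [12, -10, 0],
    [3, -5, 0],
    [0, -5, 0],
    [0, 0, 0],
  ],
  spin=[0, 0, 0, 0, 0, 7.5, 7.5, 7.5, 7.5, 7.5, 7.5, 7.5, 7.5, 7.5, 7.5, 7.5, 7.5, 0],
)

```text
time: 7.75
tool_pos: [0.6432, -0.2009, 0.2675]
tool_rot: [3.14, 0.001, 1.659]
contact_force: [0.1, -0.3, -0.3]
opening: 0.0921
grip_force: 0.0
```

Run:
```python
from h import *
report('side','s3.png'); report('top','t3.png')
```

```text
side corner [704.7  51.1] ang 4.07 7.41 book [ 643.5 -130.9] [147.7  99.4] 5.16
[[565.5, -88.0999984741211], [574.4000244140625, -187.10000610351562], [721.5, -173.8000030517578], [712.5999755859375, -74.80000305175781]]
top corner [703.2  52.5] ang 4.74 5.31 book [637.  -76.3] [149.6 185.6] 4.87
[[554.7000122070312, 9.800000190734863], [570.4000244140625, -175.10000610351562], [719.4000244140625, -162.39999389648438], [703.7000122070312, 22.5]]
```

View pics/s3.png

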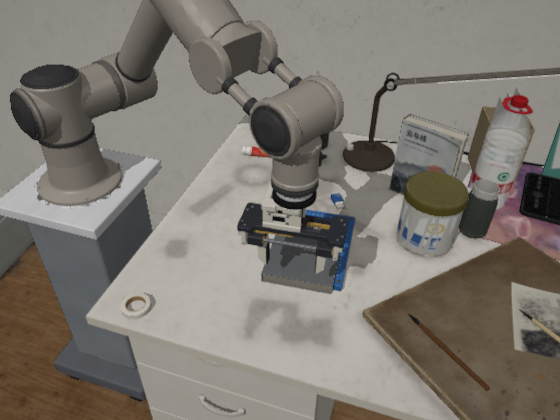

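The gripper stands beyond the right short edge. I take a little more clearance, go down and push left.

arm_command(
  xyz=[
    [1, -10, 0],
    [0, 0, -30],
    [0, 0, -30],
    [0, 0, -20],
    [0, 0, 0],
    [-0.4, 5, 0],
    [-0.4, 5, 0],
    [-0.3, 4, 0],
    [-0.3, 4, 0],
    [-0.2, 2, 0],
    [-0.2, 2, 0],
    [-0.2, 2, 0],
    [-0.2, 2, 0],
    [-0.2, 2, 0],
    [-0.2, 2, 0],
    [-0.2, 2, 0],
    [0, 0, 0],
  ],
  spin=[0, 0, 0, 0, 0, 0, 0, 0, 0, 0, 0, 0, 0, 0, 0, 0, 0],
)

```text
time: 9.55
tool_pos: [0.6414, -0.178, 0.1879]
tool_rot: [3.141, 0.0, 1.659]
contact_force: [0.5, -2.9, 2.1]
opening: 0.0918
grip_force: 1.2
```

Run:
```python
from h import *
report('top','t4.png')
```

```text
top corner [704.1  52.2] ang 4.62 5.36 book [635.2 -55.7] [149.1 163.1] 5.11
[[553.7000122070312, 18.899999618530273], [568.2000122070312, -143.60000610351562], [716.7000122070312, -130.3000030517578], [702.2000122070312, 32.20000076293945]]
```

View pics/t4.png

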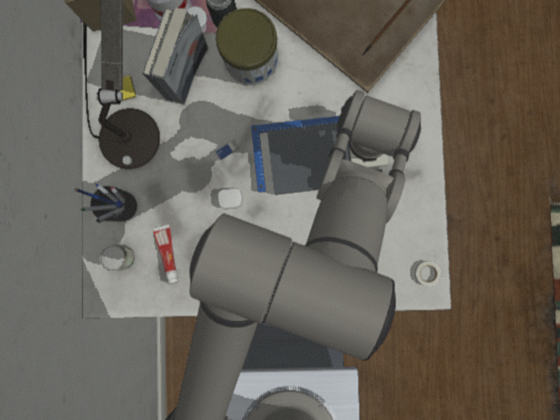

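The book has slid left along the long rail (left edge near column 270) and still lies parallel, with about 19 mm to go.

arm_command(
  xyz=[
    [-0.2, 2, 0],
    [-0.2, 2, 0],
    [-0.2, 2, 0],
    [-0.2, 2, 0],
    [-0.2, 2, 0],
    [-0.2, 2, 0],
    [-0.2, 2, 0],
    [-0.1, 1, 0],
    [-0.1, 1, 0],
    [0, 0, 0],
  ],
  spin=[0, 0, 0, 0, 0, 0, 0, 0, 0, 0],
)

```text
time: 10.6
tool_pos: [0.6397, -0.162, 0.1877]
tool_rot: [-3.142, -0.0, 1.659]
contact_force: [0.5, -3.0, 1.7]
opening: 0.0918
grip_force: 1.3
```

arm_command(
  xyz=[
    [-0.1, 1, 0],
    [-0.1, 1, 0],
    [-0.1, 1, 0],
    [0, 0, 0],
  ],
  spin=[0, 0, 0, 0],
)

```text
time: 11.0
tool_pos: [0.6394, -0.159, 0.1876]
tool_rot: [-3.141, -0.0, 1.659]
contact_force: [0.5, -2.7, 1.4]
opening: 0.0919
grip_force: 1.3
```

arm_command(
  xyz=[
    [-0.1, 1, 0],
    [-0.1, 1, 0],
    [0, 0, 0],
  ],
  spin=[0, 0, 0],
)

```text
time: 11.3
tool_pos: [0.6391, -0.1584, 0.1877]
tool_rot: [-3.142, 0.002, 1.658]
contact_force: [0.1, -8.6, 0.4]
opening: 0.0919
grip_force: 4.3
```

arm_command(
  xyz=[
    [-0.1, 1, 0],
    [-0.1, 1, 0],
    [0, 0, 0],
  ],
  spin=[0, 0, 0],
)

```text
time: 11.6
tool_pos: [0.6387, -0.1579, 0.1877]
tool_rot: [3.142, 0.004, 1.657]
contact_force: [-1.4, -14.9, 0.7]
opening: 0.0916
grip_force: 7.4
```

Force 15 N with no travel, so the short edge is seated. I back off and re-press the long edge to make sure both are flush.

arm_command(
  xyz=[
    [0.8, -10, 0],
    [1.7, -20, 0],
    [0, 0, 20],
    [0, 0, 30],
    [0, 0, 30],
    [-11, 10, 0],
    [-11, 10, 0],
    [-11, 10, 0],
    [-11, 10, 0],
    [-11, 10, 0],
    [-11, 10, 0],
    [-11, 10, 0],
    [-11, 10, 0],
    [-10, 10, 0],
    [-8, 10, 0],
    [-5, 10, 0],
    [0, 8, 0],
    [0, 0, 0],
  ],
  spin=[0, 0, 0, 0, 0, -7.5, -7.5, -7.5, -7.5, -7.5, -7.5, -7.5, -7.5, -7.5, -7.5, -7.5, -7.5, 0],
)

```text
time: 13.4
tool_pos: [0.5305, -0.0669, 0.2676]
tool_rot: [-3.141, 0.001, 0.087]
contact_force: [-0.8, 0.4, -0.2]
opening: 0.0916
grip_force: 0.0
```

Run:
```python
from h import *
report('top'); report('side','s5.png')
```

```text
top corner [703.4  52.6] ang 4.29 4.68 book [646.8 -49.7] [123.7 192.5] 5.06
[[576.7000122070312, 40.79999923706055], [593.5999755859375, -151.0], [716.9000244140625, -140.10000610351562], [699.9000244140625, 51.70000076293945]]
side corner [702.2  54.9] ang 4.91 4.8 book [635.5 -53.8] [148.9 197.6] 4.86
[[553.0, 38.400001525878906], [569.7000122070312, -158.60000610351562], [718.0999755859375, -145.89999389648438], [701.2999877929688, 51.0]]
```

View pics/s5.png

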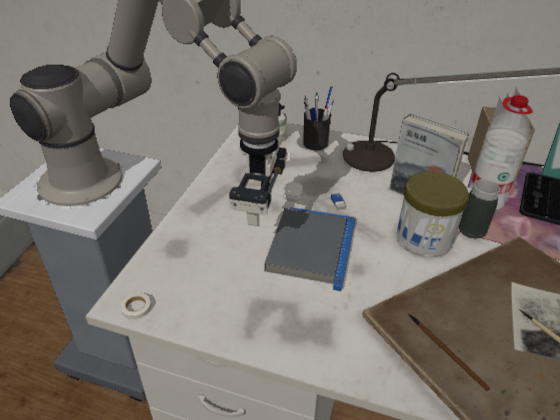

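The book sits in the corner, with its far edge along the rail (about (355,217) to (340,283)). Now I press the near long edge for a final seating.

arm_command(
  xyz=[
    [-5, 0, 0],
    [0, 0, -30],
    [0, 0, -30],
    [0, 0, -20],
    [0, 0, 0],
    [5, 0.4, 0],
    [5, 0.4, 0],
    [5, 0.4, 0],
    [3, 0.3, 0],
    [2, 0.2, 0],
    [2, 0.2, 0],
    [1, 0.1, 0],
    [1, 0.1, 0],
    [0, 0, 0],
  ],
  spin=[0, 0, 0, 0, 0, 0, 0, 0, 0, 0, 0, 0, 0, 0],
)

```text
time: 14.9
tool_pos: [0.5495, -0.0651, 0.1877]
tool_rot: [3.142, 0.0, 0.088]
contact_force: [0.2, 0.2, 0.2]
opening: 0.0916
grip_force: 0.0
```

arm_command(
  xyz=[
    [1, 0.1, 0],
    [1, 0.1, 0],
    [1, 0.1, 0],
    [1, 0.1, 0],
    [0, 0, 0],
  ],
  spin=[0, 0, 0, 0, 0],
)

```text
time: 15.4
tool_pos: [0.5526, -0.0651, 0.1877]
tool_rot: [-3.141, 0.003, 0.087]
contact_force: [-5.8, -3.8, 3.8]
opening: 0.0918
grip_force: 3.1
```

arm_command(
  xyz=[
    [1, 0.1, 0],
    [1, 0.1, 0],
    [0, 0, 0],
  ],
  spin=[0, 0, 0],
)

```text
time: 15.7
tool_pos: [0.5534, -0.065, 0.1876]
tool_rot: [-3.141, 0.007, 0.087]
contact_force: [-12.8, -5.1, 9.8]
opening: 0.0917
grip_force: 6.6
```

Seated: the force rises with no travel, and the position matches the first seating. I retreat and lift clear.

arm_command(
  xyz=[
    [-10, -1, 0],
    [-20, -2, 0],
    [0, 0, 20],
    [0, 0, 40],
    [0, 0, 40],
    [-20, -40, 0],
    [-20, -40, 0],
    [-20, -40, 0],
    [-20, -40, 0],
    [-20, -40, 0],
    [-20, -40, 0],
    [-20, -40, 0],
    [0, 0, 0],
  ],
  spin=[0, 0, 0, 0, 0, 0, 0, 0, 0, 0, 0, 0, 0],
)

```text
time: 17.0
tool_pos: [0.3834, -0.3517, 0.2879]
tool_rot: [3.139, -0.001, 0.082]
contact_force: [1.0, 0.2, 0.7]
opening: 0.0922
grip_force: 0.0
```

Run:
```python
from h import *
report('side')
C,a1,a2,r=report('top','t6.png')
i=cv2.imread('pics/t6.png')[90:250,180:400]; cv2.imwrite('pics/t6c.png',cv2.resize(i,None,fx=3.6,fy=3.6,interpolation=cv2.INTER_CUBIC))
```

```text
side corner [702.  55.] ang 4.95 4.94 book [636.6 -53. ] [148.3 197.9] 5.14
[[553.7999877929688, 38.900001525878906], [571.5999755859375, -158.1999969482422], [719.2999877929688, -145.0], [701.5999755859375, 52.20000076293945]]
top corner [703.4  52.5] ang 4.51 4.49 book [635.1 -51.1] [149.3 192.4] 5.06
[[552.2000122070312, 38.20000076293945], [569.2000122070312, -153.5], [718.0, -140.3000030517578], [701.0, 51.29999923706055]]
```

View pics/t6c.png

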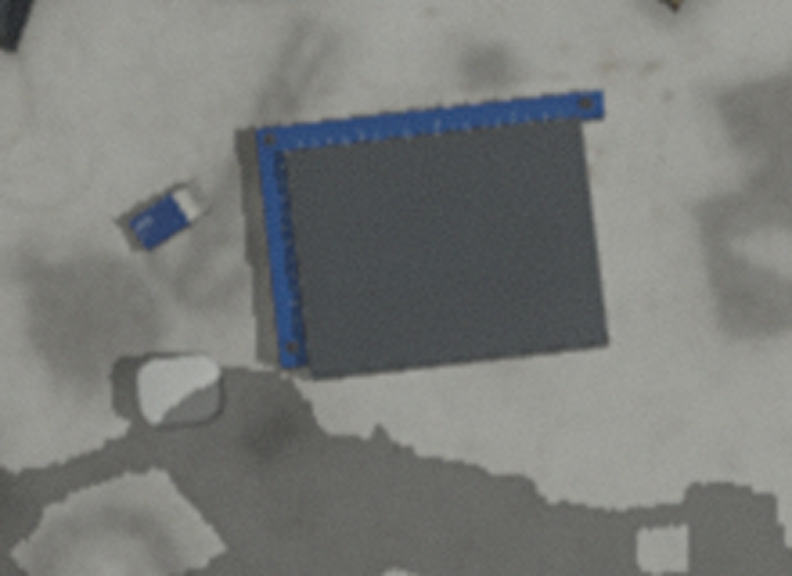

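The book is flush against both rails, with its far left corner at about (288,150) in this crop. The eraser (160,218) and case (180,388) have not moved.

```bash
python3 -c "
from cell import *
print(hand_in())"
```

```text
the job is handed in; nothing more can be done
None
```

I pushed the paperback into the guide's inner corner; in the last picture its far and left edges lie flush against the rails. The arm is clear of it, I moved nothing else, and I handed the job in at about 17 s.

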